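# Tap a flanged bearing cup home and cap the housing

## Robot

A 6-joint arm with a two-finger parallel gripper is mounted at the origin on a cart in front of the work surface, level with it; the furniture and walls round the work are solid. World frame = base frame: x ahead of the robot, y to its left, z up, the work surface at z = 0. Lengths are in m, angles in rad, forces in N, time in s.
With the tool pointing down it reaches from about 0.375 to 0.9 m from the base axis. Payload 3.1 kg.
Tool frame: the origin (TCP) lies between the finger pads; the fingertips stand 25 mm ahead of it and the grasp point (between the pads) lies 6 mm ahead of it; x points along the fingers, y is the direction in which the jaws open and shut, and the axes are right-handed (so a half turn about x gives the same grasp; the last joint's range is limited). The gripper opens to 85 mm and grips with 20 to 120 N. Pads are 22 mm wide; open, the fingers measure 114 mm over their backs; the gripper's body (76 mm by 85 mm) begins 54 mm behind the grasp point. The pads swing forward as they close: fully open they stand 13 mm farther back than shut.
Start: joints at [-1.385, 0.527, 1.433, -0, 1.181, -0.178], TCP at [0.222, -0.584, 0.256] pointing down, gripper open.
Joint ranges: [-3.08, 3.08], [-0.75, 2.2], [0.22, 2.44], [-1.43, 4.57], [0, 2.65], [-2.85, 2.85]. Speed limits (rad/s): [2.79, 2.79, 3.14, 3.14, 3.14, 3.14].

## Interface

Orientations are given as a unit quaternion [x, y, z, w].
In Python, from station import manip, viewer, workorder gives the robot as it stands.
- The arm moves only by the shell command python3 -m crank 'ROWS' [FORCE]. ROWS is JSON, one flat list of numbers, 5 for each row, row after row: the opening, from 0 (shut) to 1 (fully open), then the shift along the world's x, y, z in mm, then the turn about the world's z in rad. A call has 1 to 10 rows; each row is the pose to reach, as a shift and turn from the pose commanded when the call began; what a row does not reach only later rows make up. A row lasts 1/8 s, in which the tool goes at most 62.5 mm and 10.7 degrees, less where a joint would pass 70% of its speed; a pose out of reach is approached as far as the arm can. A call with a gripper value outside its range is refused whole. The fingers move at their own pace and stop on an object; FORCE is the grip in N (left out, the last holds). Time passes only in rows, so rows that repeat a pose let the fingers close. It gives the time, the measured TCP pose, the force and the opening at its end, in the units of the state.
- manip.sense(): the state, without advancing time (a new reading comes with each control period).
- viewer.snapshot(name): name is "scene" or "top" or "wrist"; returns a dict with "img" (400x640x3 uint8, red, green, blue), "range_z" (400x640 float32, m along the optical axis (not along the pixel's ray), 0 where there is no reading), "fx", "fy", "cx", "cy" (pixels), "origin" and "attitude" of the camera in the world. Camera axes: x right, y down, z forward; pixel columns grow to the right and rows downward; lengths in m; the calibration is good to about 2 mm. A picture is of the moment at which its call begins.
- workorder.sign_off(): hands the job in, once; it reports no verdict.
The state is a dict: "t": time; "q": joint angles; "qd": joint speeds; "tau": joint torques, N m; "tcp_pos": TCP position; "tool_rot": TCP orientation; "force": force on the tool from outside, world axes, zero at the start; "ft_torque": the same for the moment, N m; "finger_gap": opening from 0.0 (shut) to 1.0 (fully open).
Only numpy, scipy, OpenCV 4.12 (cv2) and the standard library are available. Lean on these libraries where they do the work, as an engineer would, in place of code of your own. Each camera call takes 0.05 s, during which the arm holds its last target.

## Task

The bearing cup has been started crookedly in the housing. Tap it home with the soft-faced mallet, working from side to side round its flange so that it never cocks badly, until the flange lies flat on the housing all round; do not push on it with the fingers. Then stand or lay the mallet down on the trolley well clear of the housing and put the larger dust cover over the cup so that it sits flat on the housing, leaving the small cover, glue bottle, tin and brass bush where they are.

Things in the scene. Friction and masses are not known exactly. Their poses are not given: they have to be found in the camera images.
- housing: dark green cast bearing housing with a 112 x 112 mm square bolted foot (13 mm thick) and a round hub 91 mm across; fixed to the trolley; its origin is the centre of its underside, z up; its flat machined top face, 50 mm above the origin, surrounds the upright bore on its z axis
- housing_face (a point): the centre of the housing's top face (on the bore's axis, 50 mm above the trolley)
- cup: steel bearing cup: flange 66 mm across, 5 mm thick, with an open hole 38 mm across; below it a sleeve 47 mm across and 23 mm long, gripped by the bore. Origin: centre of the flange's underside; z along its axis. At the start the flange stands 7 to 10 mm off the housing face, leaning up to 5 degrees any way. It can only slide down and lean, and stays where it is left. Home: origin at housing_face
- rim_far (a point): point on the flange's upper face, midway across its width, 26 mm from the cup's axis toward the housing's +x; home is 5 mm above the housing face. Pressed at such a point the cup gives way at 8 to 15 N (27 N if pressed evenly): that side goes down, the opposite side rises a little, about a line 10 to 15 mm beyond the cup's axis. Home, it stops dead. Leaning beyond 9 degrees spoils it
- rim_left (a point): the same toward the housing's +y
- rim_near (a point): the same toward the housing's -x
- rim_right (a point): the same toward the housing's -y
- mallet: short soft-faced mallet, 0.42 kg, standing on one face: upright round head 32 mm across and 80 mm tall (dark steel body, white lower and black upper face 30 mm across); straight wooden handle with flat sides, level at mid height of the head, along the mallet's -x to 120 mm from the head's axis. Origin: centre of the white lower face; z up along the head, x from handle to head
- mallet_head (a point): middle of the mallet's head, 40 mm above its lower face and 40 mm below its upper one
- mallet_grip (a point): centre of the handle's neck, 37 mm from the head's axis and level with mallet_head; the handle is there 20 mm wide and 24 mm tall, and from 54 mm on 23 mm wide and 28 mm tall
- cover: the larger of two round steel dust covers, 84 mm across, 33 mm tall over all, 0.13 kg, skirt down: disc 4.5 mm thick with a skirt 7 mm deep below it, recess 70 mm across (it goes over the 66 mm flange), and on top a round boss 30 mm across from 11.5 to 33 mm above the origin. Origin: centre of the skirt's lower edge; z up. It sits right when its origin lies at housing_face
- cover_boss (a point): middle of the larger cover's boss, 22 mm above its origin
- small_cover: dust cover for another housing: the same shape but 66 mm across with a boss 26 mm across; does not fit; stays where it is
- glue_bottle: white glue bottle, 44 mm across and 147 mm tall, upright close to the housing; origin at the centre of its underside; tips over easily
- screw_tin: open round tin, 67 mm across and 38 mm tall, close to the housing; origin at the centre of its underside
- bush_brass: flanged brass bush, 34 mm across and 28 mm tall, close to the housing; origin at the centre of its underside
Not all that is in view belongs to the job. What is shaped like the cover but pink is not meant.

How it is judged:
By the outcome, as a careful person would: the job done as asked, in the order asked, and still so for the second after the job is handed in, with the robot touching nothing.
It also fails if it takes over 72 s, if anything falls off the work surface, if the arm or the gripper's body presses on something with over 40 N, if the wrist force passes 120 N, or if a joint passes its speed limit or range.

## Working session

There is one attempt and no reset: what is moved stays moved. The work goes in short steps, Python scripts to look and compute and a shell command to move; the robot and the scene stay as the last step left them, time stands still between calls to the robot, and variables do not carry over. Pictures are saved under pics/ and viewed, and the job is handed in when it is done.

```bash
ls; mkdir -p pics; cat > h.py <<'E'
import numpy as np, cv2
from station import manip, viewer, workorder
from scipy.spatial.transform import Rotation as R
def snap(n,save=None):
    s=viewer.snapshot(n)
    if save: cv2.imwrite('pics/'+save,cv2.cvtColor(s['img'],cv2.COLOR_RGB2BGR))
    return s
def rot(s):
    a=np.array(s['attitude'],float)
    return a if a.shape==(3,3) else R.from_quat(a).as_matrix()
def cloud(s):
    v,u=np.mgrid[0:400,0:640]; z=s['range_z']
    c=np.stack([(u-s['cx'])/s['fx']*z,(v-s['cy'])/s['fy']*z,z],-1)
    return c@rot(s).T+np.array(s['origin'])
def plane(s,u,v,h):
    d=rot(s)@np.array([(u-s['cx'])/s['fx'],(v-s['cy'])/s['fy'],1]); o=np.array(s['origin'])
    return o+d*(h-o[2])/d[2]
E
python3 - <<'E'
from h import *
for n in ['scene','top','wrist']:
    s=snap(n,n+'0.png'); print(n,s['fx'],s['cx'],s['cy'],s['origin'],s['attitude'])
print(manip.sense())
E
```

```text
pics
scene 430.00526696394354 320.1067061125896 196.2913973083354 [0.12491453 0.67211474 0.69004965] [-0.2591492   0.85741265 -0.42585437  0.12780175]
top 519.4832918992331 314.7581665837658 197.03667982810285 [ 0.37385743 -0.00643221  1.3365776 ] [-0.70269096  0.70808425 -0.04870541  0.04969791]
wrist 329.5161459283728 321.3419625646172 200.02216883351488 [ 0.30273402 -0.55373355  0.37354135] [ 0.81225818 -0.55963747 -0.0944898   0.13458914]
{'t': 0.15, 'q': array([-1.38547580e+00,  5.28223739e-01,  1.43360063e+00,  6.16372392e-07,
        1.18142705e+00, -1.78491920e-01]), 'qd': array([ 0.00011878, -0.00369478, -0.00437649, -0.00098248,  0.00069187,
        0.00082167]), 'tau': array([ 4.44851230e-04, -4.42744911e+01, -1.78276134e+01, -2.49777031e-04,
        5.61772351e-03,  1.16704300e-05]), 'tcp_pos': array([ 0.22233691, -0.58357112,  0.25557849]), 'tool_rot': array([-0.69543794, -0.12850526,  0.69544154, -0.12733234]), 'force': array([ 0.35335891, -0.17816498, -0.33861164]), 'ft_torque': array([-0.00111532,  0.02210655,  0.00938632]), 'finger_gap': 1.006147527117134}
```

View pics/scene0.png

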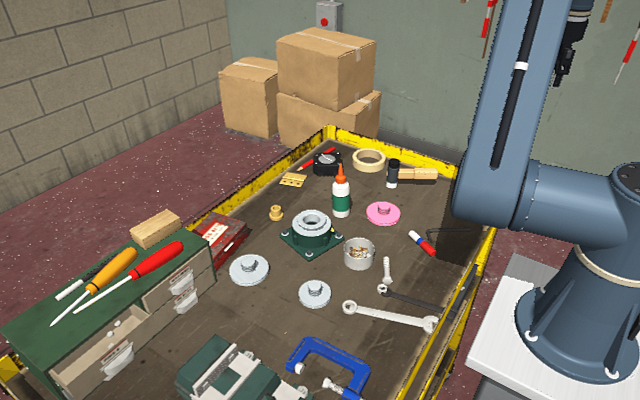

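View pics/top0.png

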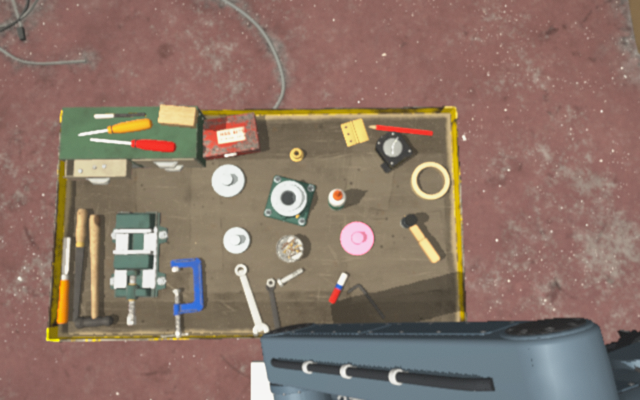

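View pics/wrist0.png

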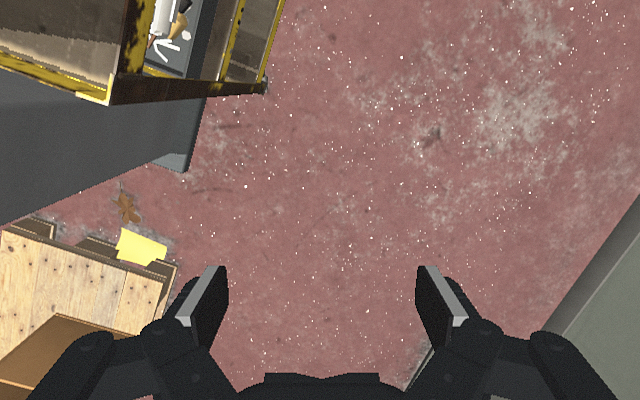

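Top view: housing/cup at (289,199), mallet head at (408,222) with its handle running to (436,258), larger cover at (228,180), small cover (237,239), bottle (337,198), tin (290,248), bush (296,154).

```bash
cat > m.py <<'E'
from h import *
s=snap('top'); P=cloud(s); im=s['img'].astype(int)
np.save('/tmp/P.npy',P)
def fit(u0,v0,r,z0,z1,name):
    p=P[v0-r:v0+r,u0-r:u0+r].reshape(-1,3); m=(p[:,2]>z0)&(p[:,2]<z1); q=p[m]
    if len(q)<5: print(name,len(q));return
    (c,rad)=cv2.minEnclosingCircle((q[:,:2]*1000).astype(np.float32))
    print(name,len(q),'mean',q.mean(0).round(4),'circ',np.round(c,1),round(rad,1),'z',np.percentile(q[:,2],[5,50,95]).round(4))
print('table z',np.median(P[215:235,250:262,2]),P[150,380],P[300,300])
fit(289,199,24,.045,.08,'cup+face')
fit(289,199,24,.054,.08,'flange')
fit(289,199,30,.008,.018,'foot')
fit(408,222,12,.06,.1,'mallet head')
fit(424,240,24,.04,.06,'handle')
fit(228,180,22,.02,.05,'cover boss'); fit(228,180,22,.006,.05,'cover')
fit(237,239,18,.02,.05,'small boss');fit(237,239,18,.006,.05,'small')
fit(337,198,14,.1,.17,'glue');fit(290,248,18,.02,.05,'tin');fit(296,154,10,.015,.05,'bush')
E
python3 m.py
python3 - <<'E'
import cv2
a=cv2.imread('pics/top0.png')[130:280,200:460]; cv2.imwrite('pics/topz.png',cv2.resize(a,None,fx=3,fy=3,interpolation=cv2.INTER_CUBIC))
a=cv2.imread('pics/scene0.png')[130:300,260:450]; cv2.imwrite('pics/scz.png',cv2.resize(a,None,fx=3.5,fy=3.5,interpolation=cv2.INTER_CUBIC))
E
```

```text
table z 2.0547122421943342e-05 [ 0.67700349 -0.17350944  0.0336995 ] [ 0.29851747  0.03411798 -0.00315631]
cup+face 833 mean [0.5502 0.0606 0.0555] circ [553.   61.5] 46.7 z [0.0467 0.0532 0.0657]
flange 398 mean [0.5511 0.0619 0.0618] circ [549.5  59.7] 43.7 z [0.0554 0.0623 0.0664]
foot 753 mean [0.5467 0.0597 0.0129] circ [552.9  59.6] 76.1 z [0.0088 0.0129 0.017 ]
mallet head 140 mean [ 0.4912 -0.2362  0.0787] circ [ 491.9 -237.8] 15.6 z [0.0629 0.0804 0.0847]
handle 416 mean [ 0.4365 -0.2723  0.0523] circ [ 448.5 -265.8] 67.2 z [0.0452 0.0527 0.0575]
cover boss 124 mean [0.6058 0.222  0.0311] circ [622.9 247. ] 47.0 z [0.0226 0.0312 0.0369]
cover 825 mean [0.6054 0.221  0.0144] circ [615.6 228.5] 66.5 z [0.0073 0.012  0.033 ]
small boss 94 mean [0.4494 0.196  0.0316] circ [447.4 197.7] 15.5 z [0.0246 0.0323 0.0369]
small 518 mean [0.4494 0.1961 0.015 ] circ [446.  203.3] 50.1 z [0.0074 0.0121 0.0335]
glue 88 mean [ 0.5481 -0.0594  0.1161] circ [549.2 -59.8] 12.3 z [0.1066 0.1127 0.1384]
tin 147 mean [0.4277 0.0621 0.0297] circ [426.6  60.4] 33.4 z [0.0211 0.0273 0.0409]
bush 64 mean [0.6711 0.0428 0.0256] circ [672.4  43. ] 13.3 z [0.0186 0.026  0.0309]
```

View pics/topz.png

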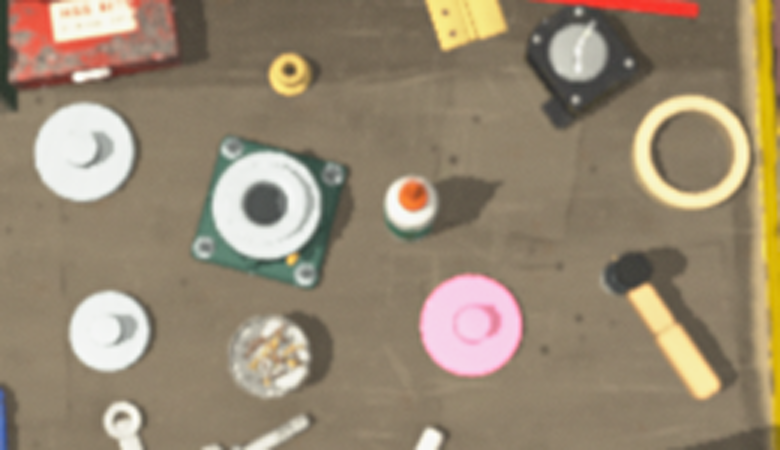

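View pics/scz.png

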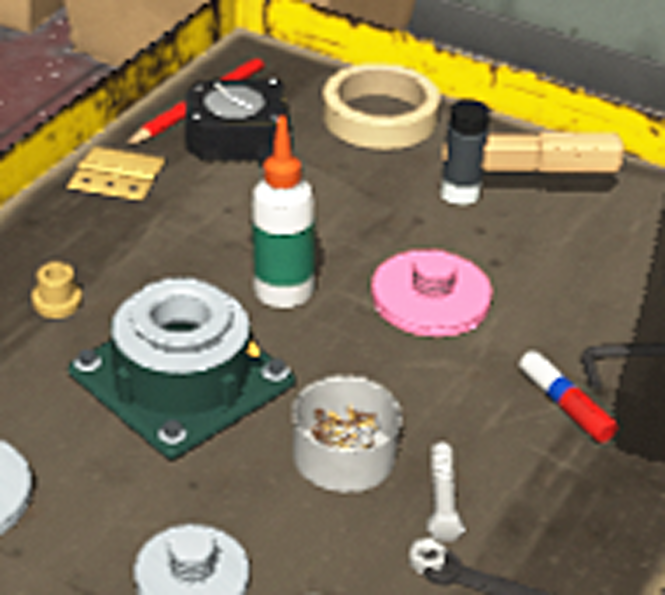

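```bash
cat > cup.py <<'E'
from h import *
def cup(cx=.5515,cy=.0605,names=('top','scene'),pr=True):
    for n in names:
        s=snap(n); P=cloud(s).reshape(-1,3)
        r=np.hypot(P[:,0]-cx,P[:,1]-cy); q=P[(r>.0215)&(r<.030)&(P[:,2]>.05)&(P[:,2]<.09)]
        A=np.c_[q[:,0]-cx,q[:,1]-cy,np.ones(len(q))]; 
        w=np.ones(len(q),bool)
        for _ in range(5):
            k=np.linalg.lstsq(A[w],q[w,2],rcond=None)[0]; res=q[:,2]-A@k; w=abs(res)<.004
        print(n,w.sum(),'ztop centre mm',(k[2]*1000).round(1),'slope deg x,y',np.degrees(k[:2]).round(2),'rms',(res[w].std()*1000).round(1))
if __name__=='__main__': cup()
E
python3 - <<'E'
from h import *
s=snap('top')
b=[(277.7,179),(311.3,187.7),(268,212.3),(302,220.7)]
p=np.array([plane(s,u,v,.017) for u,v in b]); print(p.round(4),p.mean(0))
d=p[0]-p[2]; print('yaw',np.degrees(np.arctan2(d[1],d[0])))
sc=snap('scene')
for n,s in(('top',s),('scene',sc)):
    P=cloud(s).reshape(-1,3); 
    for nm,c,r,z0,z1 in(('hand',(.44,-.27),.1,.045,.06),('head',(.492,-.237),.03,.07,.09),('coverboss',(.605,.222),.03,.028,.04),('cover',(.605,.222),.05,.007,.016),('small',(.449,.196),.05,.007,.016),('tin',(.427,.062),.05,.02,.045),('glue',(.548,-.06),.04,.06,.1)):
        q=P[(np.hypot(P[:,0]-c[0],P[:,1]-c[1])<r)&(P[:,2]>z0)&(P[:,2]<z1)]
        m=q.mean(0); u,sv,vt=np.linalg.svd(q[:,:2]-m[:2],full_matrices=False)
        rc=cv2.minAreaRect((q[:,:2]*1000).astype(np.float32))
        print(n,nm,len(q),m.round(4),'ang',np.degrees(np.arctan2(vt[0,1],vt[0,0])).round(1),np.round(rc[0],1),np.round(rc[1],1),round(rc[2],1))
from cup import cup; cup()
E
```

```text
[[0.6065 0.0899 0.017 ]
 [0.5832 0.0034 0.017 ]
 [0.5204 0.1145 0.017 ]
 [0.4982 0.0277 0.017 ]] [0.55207372 0.05888132 0.017     ]
yaw -15.925290422725984
top hand 404 [ 0.4363 -0.2759  0.0528] ang -137.8 [ 439.5 -288.2] [160.7  92.8] 71.2
top head 122 [ 0.492  -0.2372  0.0799] ang 169.4 [ 492.2 -237.4] [26.9 28.9] 89.7
top coverboss 100 [0.6041 0.2207 0.0331] ang -139.5 [603.7 220.5] [26.2 27.6] 89.4
top cover 615 [0.6039 0.2202 0.0114] ang -161.3 [604.8 220.5] [81.5 82.1] 89.8
top small 376 [0.4497 0.196  0.0112] ang 166.7 [450.4 195.7] [64.7 67.6] 51.4
top tin 141 [0.4276 0.0615 0.0298] ang -132.3 [426.1  60. ] [65.2 64.9] 88.8
top glue 171 [ 0.5421 -0.0577  0.0846] ang -90.3 [546.5 -58.7] [42.3 39.6] 88.6
scene hand 273 [ 0.4436 -0.2622  0.0509] ang -143.4 [ 447.2 -262. ] [134.5  24.7] 35.9
scene head 80 [ 0.4913 -0.2339  0.077 ] ang 106.1 [ 493.2 -235.9] [29.6 29.9] 72.9
scene coverboss 121 [0.6054 0.2222 0.0315] ang 143.0 [605.9 222.3] [28.3 29.1] 83.5
scene cover 715 [0.6019 0.2256 0.0101] ang 52.1 [605.9 221.6] [81.4 84.1] 40.0
scene small 495 [0.4484 0.203  0.0101] ang -145.6 [451.9 198.4] [62.8 66.4] 32.6
scene tin 417 [0.4277 0.0608 0.028 ] ang 117.1 [428.4  61. ] [65.2 67.6] 43.0
scene glue 264 [ 0.5424 -0.0475  0.0793] ang 30.7 [545.8 -52.2] [42.3 32.8] 26.8
top 194 ztop centre mm 62.8 slope deg x,y [ 0.09 -0.5 ] rms 1.9
scene 170 ztop centre mm 61.6 slope deg x,y [0.04 0.04] rms 1.2
```

```bash
python3 - <<'E'
from h import *
for n,(u0,u1,v0,v1) in(('top',(395,450,210,275)),('scene',(385,445,150,190))):
    s=snap(n); im=s['img']; hsv=cv2.cvtColor(im,cv2.COLOR_RGB2HSV)
    m=np.zeros((400,640),np.uint8); m[v0:v1,u0:u1]=cv2.inRange(hsv,(10,70,140),(30,255,255))[v0:v1,u0:u1]
    vs,us=np.nonzero(m); q=np.array([plane(s,u,v,.052) for u,v in zip(us,vs)])
    r=cv2.minAreaRect((q[:,:2]*1000).astype(np.float32)); mm=q.mean(0); vt=np.linalg.svd(q[:,:2]-mm[:2],full_matrices=False)[2]
    print(n,len(q),mm.round(4),np.degrees(np.arctan2(vt[0,1],vt[0,0])),r)
st=manip.sense(); M=R.from_quat(st['tool_rot']).as_matrix(); print(M.round(3))
E
```

```text
top 523 [ 0.4338 -0.2731  0.052 ] -148.76495348587596 ((442.81982421875, -251.49099731445312), (139.8302459716797, 78.38595581054688), 23.54155731201172)
scene 1166 [ 0.4513 -0.2924  0.052 ] 161.90952864087626 ((455.4823303222656, -294.0077819824219), (160.12107849121094, 144.71926879882812), 28.631954193115234)
[[-0.     0.356 -0.935]
 [ 0.    -0.935 -0.356]
 [-1.    -0.     0.   ]]
```

```bash
python3 - <<'E'
from h import *
s=snap('top')
q=[]
for u,v in ((642,292),(668,332),(690,364),(706,387)):
    p=plane(s,200+u/3,130+v/3,.053); q.append(p[:2]); print(p.round(4))
h=plane(s,200+630/3,130+271/3,.08); print('head',h)
for p in q: 
    d=p-np.array([.492,-.237]); print(np.degrees(np.arctan2(d[1],d[0])),np.hypot(*d))
E
```

```text
[ 0.4762 -0.2502  0.053 ]
[ 0.4431 -0.2705  0.053 ]
[ 0.4168 -0.2875  0.053 ]
[ 0.398  -0.2999  0.053 ]
head [ 0.49113728 -0.23599155  0.08      ]
-140.01715642818547 0.020610147940477528
-145.58561931565694 0.05923536388074948
-146.0809782787053 0.09057886992151372
-146.20245947458116 0.11308470653592194
```

```bash
python3 -m crank '[1,34,47,0,0.03, 1,68,94,0,0.06, 1,102,140,0,0.09, 1,136,187,-20,0.12, 1,170,234,-50,0.15, 1,204,280,-80,0.18, 1,238,327,-110,0.211, 1,238,327,-110,0.211,1,238,327,-110,0.211]' 60; python3 - <<'E'
from h import *
s=snap('wrist','w1.png'); print(manip.sense()['tcp_pos'],s['origin'])
E
```

```text
t: 1.68
tcp_pos: [0.4608, -0.2571, 0.1463]
tool_rot: [-0.678, -0.201, 0.678, -0.201]
force: [-0.9, 0.4, 0.6]
finger_gap: 1.002
[ 0.4607083  -0.25811342  0.14682493] [ 0.53315677 -0.21126108  0.26440735]
```

View pics/w1.png

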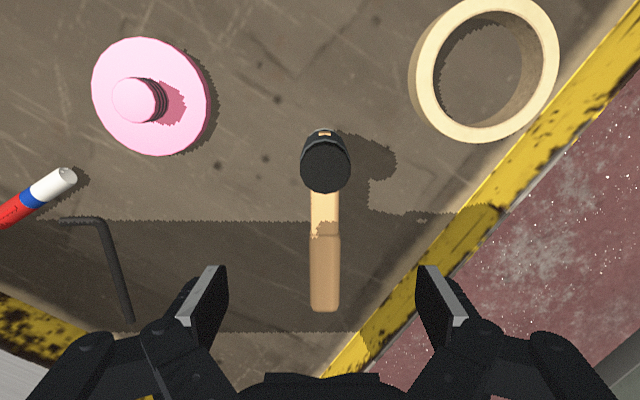

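Wrist view: mallet head at (325,166), handle runs straight down the image to (324,310), centred between the fingers.

```bash
python3 - <<'E'
from h import *
s=snap('wrist')
h=plane(s,325,166,.08)[:2]
a=plane(s,323.7,196,.052)[:2];b=plane(s,324.3,305,.054)[:2]
print(h,a,b,np.degrees(np.arctan2(*(h-b)[::-1])),np.degrees(np.arctan2(*(a-b)[::-1])))
d=(h-b)/np.hypot(*(h-b)); g=h-.037*d; t=manip.sense()['tcp_pos']; print('grip',g,'delta mm',(g-t[:2])*1000, t)
P=cloud(s).reshape(-1,3)
q=P[(np.hypot(*(P[:,:2]-h).T)<.025)&(P[:,2]>.075)&(P[:,2]<.09)]; print(q.mean(0),q[:,2].std())
E
```

```text
[ 0.4982863  -0.23742909] [ 0.47509438 -0.2518841 ] [ 0.40281002 -0.29945453] 33.00946021880066 33.34896389511028
grip [ 0.46725882 -0.25758586] delta mm [6.66977963 1.10591566] [ 0.46058904 -0.25869178  0.14711256]
[ 0.49698644 -0.23680132  0.08039707] 0.0008510453679256309
```

```bash
python3 -m crank '[1,2,1,-50,0, 1,3,1,-100,0, 1,3,1,-100,0, 0,3,1,-100,0, 0,3,1,-100,0, 0,3,1,-100,0, 0,3,1,-100,0]' 110; python3 - <<'E'
from h import *
s=snap('wrist','w2.png'); print(manip.sense()['tcp_pos'],s['origin'])
E
```

```text
t: 2.65
tcp_pos: [0.4641, -0.2568, 0.048]
tool_rot: [0.679, 0.2, -0.678, 0.201]
force: [-1.0, 0.1, 7.2]
finger_gap: 0.212
[ 0.4640851  -0.25671998  0.04803004] [ 0.53622871 -0.21080603  0.16616057]
```

View pics/w2.png

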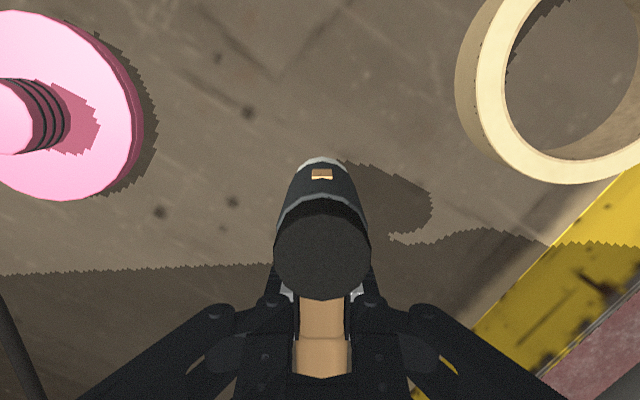

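```bash
python3 -m crank '[0,0,0,50,0, 0,0,0,105,0, 0,0,0,160,0, 0,-10,40,180,-0.15, 0,-10,90,180,-0.3, 0,-10,140,180,-0.45, 0,-10,160,180,-0.576, 0,-10,160,180,-0.576]'; python3 - <<'E'
from h import *
s=snap('wrist','w3.png'); st=manip.sense(); print(st['tcp_pos'],st['force'],st['ft_torque'])
snap('scene','s3.png')
E
```

```text
t: 3.7
tcp_pos: [0.4519, -0.0939, 0.226]
tool_rot: [-0.706, -0.001, 0.708, -0.001]
force: [0.7, -1.4, -4.6]
finger_gap: 0.216
[ 0.45275539 -0.0953072   0.22615803] [-0.14291702 -0.24117966 -4.54852732] [-0.04225539  0.10286813  0.00575693]
```

View pics/w3.png

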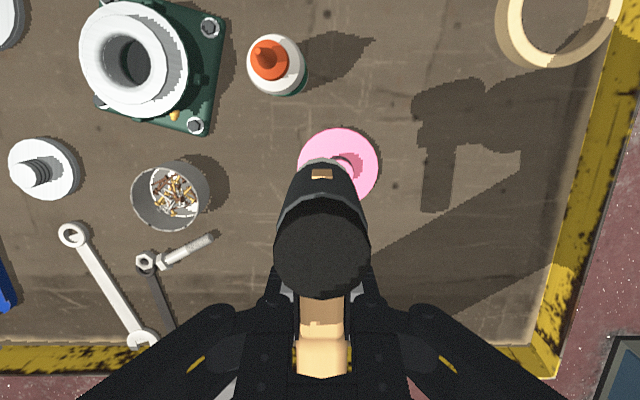

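View pics/s3.png

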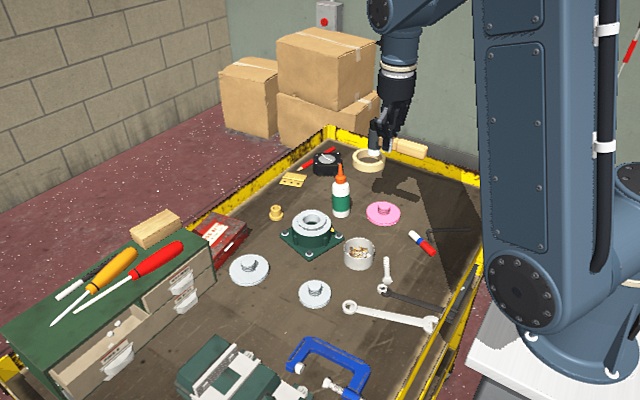

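```bash
python3 - <<'E'
from h import *
s=snap('wrist'); st=manip.sense(); t=st['tcp_pos']
P=cloud(s); q=P[225:290,290:355].reshape(-1,3); q=q[q[:,2]>.2]
print('top z',np.median(q[:,2])-t[2])
A=np.c_[q[:,:2]-t[:2],np.ones(len(q))]; k=np.linalg.lstsq(A,q[:,2]-t[2],rcond=None)[0]; print('tilt deg',np.degrees(k[:2]))
for v in (254,256): print('head-tcp mm',1000*(plane(s,322,v,t[2]+.032)-t))
# head via depth, circle
m=(P[...,2]>t[2]+.024)&(P[...,2]<t[2]+.045); q=P[m]; c,r=cv2.minEnclosingCircle((q[:,:2]*1000).astype(np.float32)); print(np.array(c)-t[:2]*1000,r,len(q))
s=snap('top'); P=cloud(s).reshape(-1,3); q=P[(P[:,2]>.22)&(P[:,2]<.28)&(abs(P[:,0]-t[0]-.037)<.03)&(abs(P[:,1]-t[1])<.03)]; print(len(q),q.mean(0)-t if len(q) else '')
from cup import cup; cup()
# cup in wrist view
w=snap('wrist'); P=cloud(w).reshape(-1,3)
q=P[(np.hypot(P[:,0]-.552,P[:,1]-.06)<.05)&(P[:,2]>.056)&(P[:,2]<.08)]
c,r=cv2.minEnclosingCircle((q[:,:2]*1000).astype(np.float32)); print('wrist flange',c,r,q[:,2].mean())
E
```

```text
top z 0.032267788862667623
tilt deg [18.04261045  0.12581116]
head-tcp mm [39.36333649  0.64782691 32.        ]
head-tcp mm [38.70622331  0.64674478 32.        ]
[13.35405529  0.83457057] 52.595252990722656 21187
0 
top 197 ztop centre mm 62.8 slope deg x,y [1.01 0.01] rms 1.7
scene 166 ztop centre mm 61.7 slope deg x,y [-0.54 -0.16] rms 1.3
wrist flange (555.0806274414062, 62.13816452026367) 33.44879150390625 0.06316416111260645
```

```bash
python3 -m crank '[0,30,52,0,0, 0,60,104,0,0, 0,88,155,0,0, 0,88,155,-50,0, 0,88,155,-100,0, 0,88,155,-112,0, 0,88,155,-112,0]'; python3 - <<'E'
from h import *
s=snap('wrist','w4.png'); snap('scene','s4.png'); st=manip.sense(); print(st['tcp_pos'],st['force'],st['ft_torque'])
E
```

```text
t: 4.92
tcp_pos: [0.5416, 0.0585, 0.1141]
tool_rot: [-0.707, 0.001, 0.707, 0.001]
force: [1.1, -0.1, -4.3]
finger_gap: 0.211
[0.54321923 0.05834479 0.11590907] [ 0.34582068 -0.62505522 -4.59447869] [-0.02054404  0.09827399 -0.02141363]
```

View pics/w4.png

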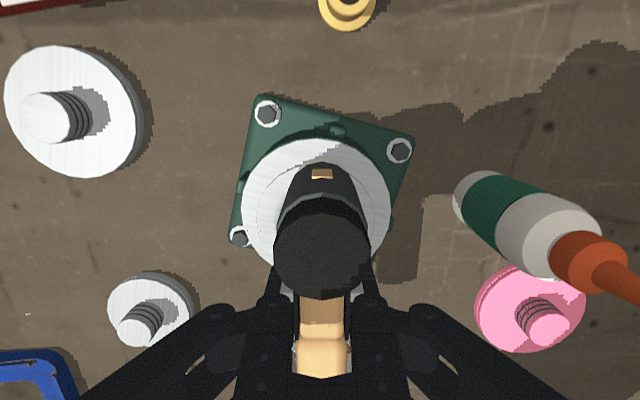

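View pics/s4.png

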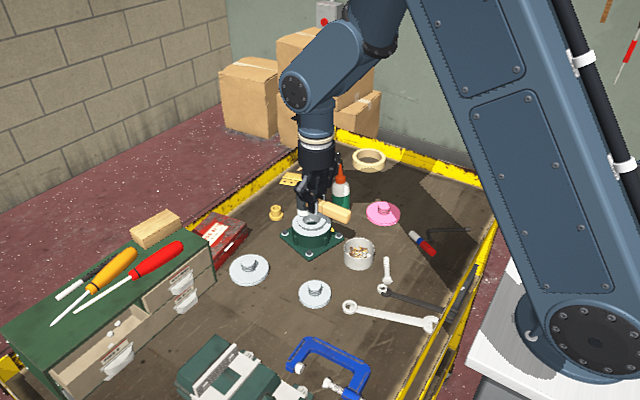

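```bash
python3 -m crank '[0,0,0,-3,0, 0,0,0,-3,0]';python3 -m crank '[0,0,0,-2,0, 0,0,0,-2,0]';python3 -m crank '[0,0,0,-2,0, 0,0,0,-2,0]'
```

```text
t: 5.28
tcp_pos: [0.542, 0.0587, 0.1123]
tool_rot: [0.708, -0.001, -0.706, -0.0]
force: [-0.5, -0.6, -5.3]
finger_gap: 0.213
t: 5.52
tcp_pos: [0.5419, 0.0589, 0.1101]
tool_rot: [0.708, -0.0, -0.707, -0.0]
force: [-1.3, 0.2, 2.1]
finger_gap: 0.211
t: 5.78
tcp_pos: [0.5421, 0.0588, 0.1082]
tool_rot: [0.708, -0.001, -0.706, -0.0]
force: [-2.3, -0.3, 4.8]
finger_gap: 0.212
```

```bash
python3 -m crank '[0,0,0,-1.5,0, 0,0,0,-1.5,0]';python3 -m crank '[0,0,0,8,0, 0,-52,0,8,0, 0,-52,0,8,0, 0,-52,0,3,0,0,-52,0,3,0]';python3 -m crank '[0,0,0,-2,0, 0,0,0,-2,0]'
```

```text
t: 6.02
tcp_pos: [0.5422, 0.0588, 0.1069]
tool_rot: [0.708, -0.001, -0.706, -0.0]
force: [-2.6, -1.4, 5.4]
finger_gap: 0.214
t: 6.65
tcp_pos: [0.4872, 0.0593, 0.1087]
tool_rot: [-0.705, 0.0, 0.709, 0.001]
force: [-6.4, 1.0, 4.3]
finger_gap: 0.212
t: 6.9
tcp_pos: [0.4873, 0.0594, 0.1068]
tool_rot: [-0.705, 0.0, 0.709, 0.001]
force: [-7.1, 0.3, 5.1]
finger_gap: 0.217
```

```bash
python3 -m crank '[0,0,0,-2.5,0, 0,0,0,-2.5,0]';python3 -m crank '[0,0,0,20,0, 0,0,0,70,0, 0,-40,-60,90,0, 0,-60,-100,90,0,0,-60,-100,90,0]'; python3 - <<'E'
from h import *
from cup import cup
cup(.5535,.061);cup(.5535,.061); snap('scene','s5.png');s=snap('top','t5.png')
E
python3 - <<'E'
import cv2
a=cv2.imread('pics/s5.png')[190:270,265:365]; cv2.imwrite('pics/s5z.png',cv2.resize(a,None,fx=7,fy=7,interpolation=cv2.INTER_CUBIC))
E
```

```text
t: 7.15
tcp_pos: [0.4873, 0.0594, 0.1044]
tool_rot: [-0.705, 0.0, 0.709, 0.001]
force: [-6.3, 0.6, 6.6]
finger_gap: 0.213
t: 7.78
tcp_pos: [0.4293, -0.0442, 0.1947]
tool_rot: [0.708, -0.003, -0.707, -0.002]
force: [-0.7, 0.5, -4.6]
finger_gap: 0.207
top 199 ztop centre mm 58.5 slope deg x,y [ 4.59 -1.1 ] rms 1.9
scene 170 ztop centre mm 57.2 slope deg x,y [ 4.12 -0.52] rms 1.2
top 191 ztop centre mm 58.9 slope deg x,y [ 4.92 -1.23] rms 1.9
scene 174 ztop centre mm 57.2 slope deg x,y [ 4.12 -0.49] rms 1.0
```

View pics/s5z.png

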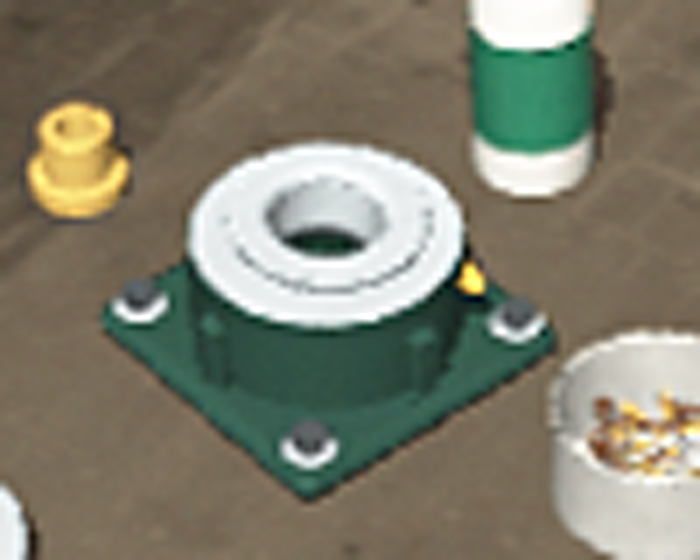

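```bash
python3 -m crank '[0,50,40,0,0, 0,90,80,0,0, 0,112,100,-30,0, 0,112,100,-75,0, 0,112,100,-84,0, 0,112,100,-84,0]';python3 -m crank '[0,0,0,-3,0, 0,0,0,-6,0, 0,0,0,-6,0]';python3 -m crank '[0,0,0,20,0, 0,-26,26,20,0, 0,-26,26,20,0,0,-26,26,5,0,0,-26,26,5,0]'; python3 - <<'E'
from h import *
from cup import cup
cup(.5535,.061)
E
```

```text
t: 8.82
tcp_pos: [0.5411, 0.0595, 0.1101]
tool_rot: [-0.707, 0.0, 0.708, 0.0]
force: [-0.4, -0.6, -4.5]
finger_gap: 0.212
t: 9.2
tcp_pos: [0.5426, 0.0585, 0.1059]
tool_rot: [0.708, -0.001, -0.706, -0.0]
force: [-0.9, -0.3, 4.2]
finger_gap: 0.218
t: 9.82
tcp_pos: [0.5151, 0.0845, 0.1078]
tool_rot: [-0.706, 0.001, 0.708, 0.001]
force: [0.5, -0.2, -5.6]
finger_gap: 0.215
top 3 ztop centre mm -927.5 slope deg x,y [   -6.8  -1905.62] rms 0.0
scene 20 ztop centre mm 53.7 slope deg x,y [-0.12  7.96] rms 1.2
```

```bash
python3 -m crank '[0,0,0,-3,0, 0,0,0,-5,0, 0,0,0,-5,0]';python3 -m crank '[0,0,0,20,0, 0,0,-52,20,0, 0,0,-52,20,0,0,0,-52,5,0,0,0,-52,5,0]';python3 -m crank '[0,0,0,-3,0, 0,0,0,-6,0, 0,0,0,-6,0]'; python3 -m crank '[0,0,0,20,0, 0,0,0,70,0, 0,-40,-40,90,0, 0,-60,-80,90,0,0,-60,-80,90,0]'; python3 - <<'E'
from h import *
from cup import cup
cup(.5535,.061);cup(.5535,.061)
E
```

```text
t: 10.3
tcp_pos: [0.516, 0.0847, 0.105]
tool_rot: [0.708, -0.001, -0.707, -0.0]
force: [-1.2, -1.4, 2.1]
finger_gap: 0.211
t: 10.92
tcp_pos: [0.5137, 0.0338, 0.1075]
tool_rot: [-0.705, -0.0, 0.709, 0.0]
force: [-0.2, 0.4, -5.4]
finger_gap: 0.217
t: 11.3
tcp_pos: [0.515, 0.0336, 0.1038]
tool_rot: [-0.707, 0.0, 0.707, 0.0]
force: [-3.5, 1.5, 1.3]
finger_gap: 0.216
t: 11.92
tcp_pos: [0.4544, -0.0489, 0.1936]
tool_rot: [0.707, -0.002, -0.707, -0.001]
force: [0.2, 0.0, -5.9]
finger_gap: 0.218
top 195 ztop centre mm 56.8 slope deg x,y [0.9  1.99] rms 1.9
scene 169 ztop centre mm 55.6 slope deg x,y [1.94 1.92] rms 1.1
top 193 ztop centre mm 56.7 slope deg x,y [2.19 2.39] rms 2.0
scene 170 ztop centre mm 55.4 slope deg x,y [1.69 1.89] rms 1.2
```

```bash
python3 -m crank '[0,40,60,0,0, 0,78,110,0,0, 0,78,124,-30,0, 0,78,124,-75,0, 0,78,124,-85,0, 0,78,124,-89,0,0,78,124,-89,0]';python3 -m crank '[0,0,0,-2,0, 0,0,0,-2,0]';python3 -m crank '[0,0,0,-1,0, 0,0,0,-1,0]'
```

```text
t: 13.0
tcp_pos: [0.5333, 0.0775, 0.1052]
tool_rot: [0.707, -0.0, -0.707, -0.0]
force: [0.1, 0.3, -4.0]
finger_gap: 0.215
t: 13.25
tcp_pos: [0.5346, 0.0769, 0.1039]
tool_rot: [0.708, -0.0, -0.706, -0.001]
force: [-2.2, 1.2, 3.9]
finger_gap: 0.212
t: 13.5
tcp_pos: [0.5345, 0.077, 0.1029]
tool_rot: [0.708, -0.0, -0.706, -0.001]
force: [-3.1, 1.1, 7.2]
finger_gap: 0.221
```

```bash
python3 -m crank '[0,0,0,-1,0, 0,0,0,-1,0]';python3 -m crank '[0,0,0,20,0, 0,-36,-36,20,0, 0,-36,-36,20,0,0,-36,-36,5,0,0,-36,-36,3,0,0,-36,-36,3,0]';python3 -m crank '[0,0,0,-2,0, 0,0,0,-2,0]';python3 -m crank '[0,0,0,-1,0, 0,0,0,-1,0]'
```

```text
t: 13.75
tcp_pos: [0.5345, 0.077, 0.1022]
tool_rot: [0.708, -0.0, -0.706, -0.001]
force: [-3.5, 1.7, 8.9]
finger_gap: 0.21
t: 14.5
tcp_pos: [0.4991, 0.0406, 0.1033]
tool_rot: [0.708, -0.001, -0.706, 0.0]
force: [0.2, -1.8, -1.1]
finger_gap: 0.215
t: 14.75
tcp_pos: [0.499, 0.0406, 0.1023]
tool_rot: [0.708, -0.001, -0.706, 0.0]
force: [-0.8, -3.4, 7.3]
finger_gap: 0.215
t: 15.0
tcp_pos: [0.4989, 0.0406, 0.102]
tool_rot: [0.709, -0.001, -0.706, 0.0]
force: [-2.0, -3.2, 13.1]
finger_gap: 0.211
```

```bash
python3 -m crank '[0,0,0,-1,0, 0,0,0,-1,0]'; python3 -m crank '[0,0,0,20,0, 0,0,0,70,0, 0,-30,-50,90,0, 0,-45,-90,90,0,0,-45,-90,90,0]'; python3 - <<'E'
from h import *
from cup import cup
cup(.5535,.061);cup(.5535,.061); snap('scene','s6.png');snap('wrist','w6.png')
import cv2
a=cv2.imread('pics/s6.png')[190:270,265:365]; cv2.imwrite('pics/s6z.png',cv2.resize(a,None,fx=7,fy=7,interpolation=cv2.INTER_CUBIC))
E
```

```text
t: 15.25
tcp_pos: [0.4988, 0.0406, 0.1016]
tool_rot: [0.709, -0.001, -0.706, 0.0]
force: [-4.7, -3.5, 19.1]
finger_gap: 0.214
t: 15.88
tcp_pos: [0.4513, -0.0503, 0.189]
tool_rot: [-0.707, 0.001, 0.708, 0.002]
force: [0.1, 0.6, -4.9]
finger_gap: 0.22
top 191 ztop centre mm 54.6 slope deg x,y [1.08 0.09] rms 1.8
scene 162 ztop centre mm 53.4 slope deg x,y [0.25 0.67] rms 1.1
top 181 ztop centre mm 54.5 slope deg x,y [1.82 0.02] rms 2.1
scene 163 ztop centre mm 53.5 slope deg x,y [0.77 0.58] rms 1.1
```

View pics/s6z.png

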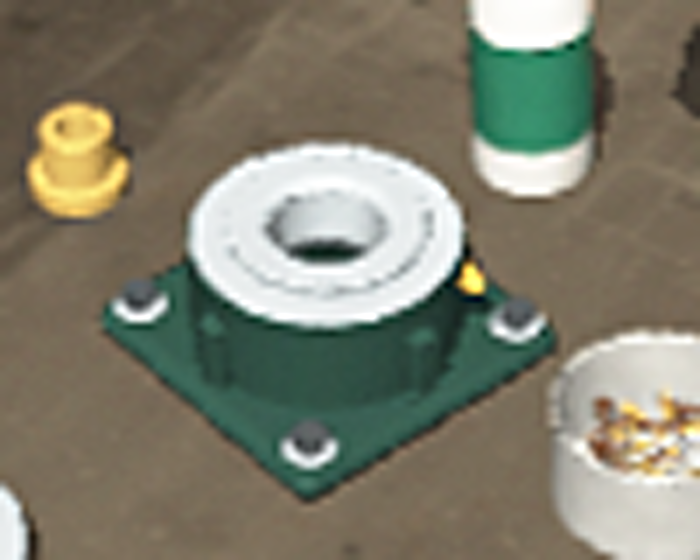

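View pics/w6.png

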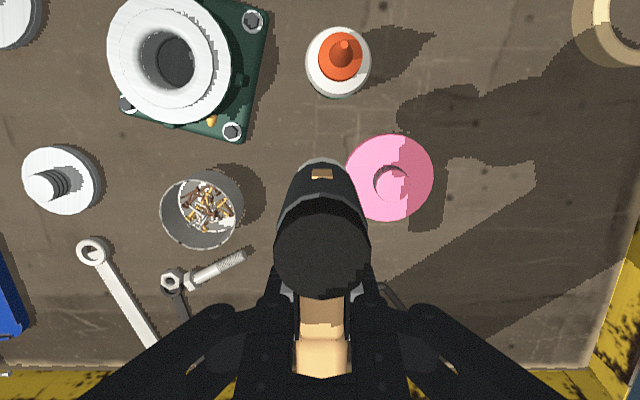

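```bash
python3 -m crank '[0,45,54,0,0, 0,89,100,0,0, 0,89,108,-30,0, 0,89,108,-75,0, 0,89,108,-85,0, 0,89,108,-88,0,0,89,108,-88,0]';python3 -m crank '[0,0,0,-1,0, 0,0,0,-2,0,0,0,0,-2,0]';python3 -m crank '[0,0,0,-1,0, 0,0,0,-1,0]'
```

```text
t: 17.05
tcp_pos: [0.5393, 0.0602, 0.1027]
tool_rot: [-0.706, -0.0, 0.709, 0.001]
force: [-3.4, 1.6, 0.3]
finger_gap: 0.213
t: 17.42
tcp_pos: [0.5397, 0.0599, 0.102]
tool_rot: [-0.706, -0.0, 0.708, 0.001]
force: [-8.5, 3.0, 13.3]
finger_gap: 0.219
t: 17.68
tcp_pos: [0.5397, 0.0599, 0.1018]
tool_rot: [-0.706, -0.0, 0.708, 0.001]
force: [-10.2, 2.5, 20.9]
finger_gap: 0.213
```

```bash
python3 -m crank '[0,0,0,20,0, 0,-52,0,20,0, 0,-52,0,20,0,0,-52,0,7,0,0,-52,0,4,0,0,-52,0,2,0,0,-52,0,0,0,0,-52,0,0,0]';python3 -m crank '[0,0,0,20,0, 0,26,26,20,0, 0,26,26,20,0,0,26,26,7,0,0,26,26,4,0,0,26,26,2,0,0,26,26,0,0,0,26,26,0,0]';python3 -m crank '[0,0,0,20,0, 0,0,-52,20,0, 0,0,-52,20,0,0,0,-52,7,0,0,0,-52,4,0,0,0,-52,2,0,0,0,-52,0,0,0,0,-52,0,0]';
```

```text
t: 18.68
tcp_pos: [0.4904, 0.0588, 0.1013]
tool_rot: [0.708, -0.001, -0.706, -0.0]
force: [-8.1, -0.5, 25.7]
finger_gap: 0.213
t: 19.68
tcp_pos: [0.5148, 0.0848, 0.1014]
tool_rot: [0.707, -0.001, -0.707, -0.001]
force: [-6.6, 0.8, 26.6]
finger_gap: 0.213
t: 20.68
tcp_pos: [0.5144, 0.0328, 0.1013]
tool_rot: [-0.707, 0.0, 0.707, -0.001]
force: [-10.0, -5.7, 28.9]
finger_gap: 0.216
```

```bash
python3 -m crank '[0,0,0,20,0, 0,26,26,20,0, 0,26,26,20,0,0,26,26,7,0,0,26,26,4,0,0,26,26,2,0,0,26,26,0,0,0,26,26,0,0]'; python3 -m crank '[0,0,0,20,0, 0,0,0,70,0, 0,-40,-50,105,0, 0,-60,-100,105,0,0,-80,-150,105,0,0,-90,-200,105,0,0,-90,-250,105,0,0,-90,-300,105,0,0,-90,-300,60,0]'; python3 - <<'E'
from h import *
from cup import cup
cup(.5535,.061);cup(.5535,.061); s=snap('wrist','w7.png'); t=manip.sense(); print(t['tcp_pos'])
E
```

```text
t: 21.68
tcp_pos: [0.54, 0.0595, 0.1012]
tool_rot: [-0.707, 0.0, 0.707, 0.001]
force: [-8.5, 2.8, 26.7]
finger_gap: 0.214
t: 22.8
tcp_pos: [0.4538, -0.2476, 0.1596]
tool_rot: [0.71, -0.005, -0.704, 0.001]
force: [-0.0, 0.9, -5.5]
finger_gap: 0.217
top 195 ztop centre mm 54.5 slope deg x,y [-0.03  1.39] rms 2.0
scene 165 ztop centre mm 52.8 slope deg x,y [-0.18  0.68] rms 1.1
top 192 ztop centre mm 54.8 slope deg x,y [-1.9  1.2] rms 1.9
scene 161 ztop centre mm 53.1 slope deg x,y [-0.33  0.61] rms 1.0
[ 0.45071813 -0.24017214  0.15808268]
```

View pics/w7.png

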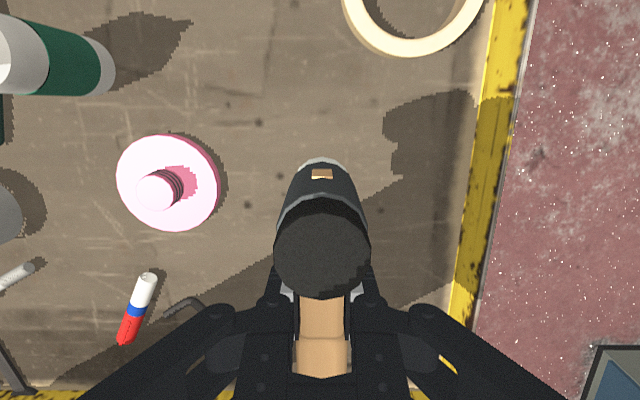

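```bash
python3 -m crank '[0,0,0,-50,0, 0,0,0,-95,0, 0,0,0,-106,0,0,0,0,-109,0,0,0,0,-109,0]'; python3 - <<'E'
from h import *
s=snap('scene','s7.png'); P=cloud(s).reshape(-1,3)
for n in('scene','top','scene','top'):
    P=cloud(snap(n)).reshape(-1,3)
    for a,b in((.0365,.043),(.0215,.030)):
        r=np.hypot(P[:,0]-.5535,P[:,1]-.061); q=P[(r>a)&(r<b)&(P[:,2]>.04)&(P[:,2]<.065)]
        A=np.c_[q[:,0]-.5535,q[:,1]-.061,np.ones(len(q))];w=np.ones(len(q),bool)
        for _ in range(5):
            k=np.linalg.lstsq(A[w],q[w,2],rcond=None)[0];w=abs(q[:,2]-A@k)<.004
        print(n,a,w.sum(),k[2]*1000,np.degrees(k[:2]))
E
```

```text
t: 23.68
tcp_pos: [0.4525, -0.2417, 0.0509]
tool_rot: [0.708, -0.001, -0.706, 0.001]
force: [0.2, -0.9, -4.5]
finger_gap: 0.214
scene 0.0365 197 48.62172353206016 [-0.25622247  0.01259295]
scene 0.0215 165 52.916462845964055 [-0.42991783  0.40427322]
top 0.0365 224 49.88243675970239 [-0.57643748 -0.19177969]
top 0.0215 193 54.02086072254736 [-1.32851259  0.37221712]
scene 0.0365 211 48.57792242804548 [-0.00199337 -0.11780874]
scene 0.0215 161 52.826879072465125 [-0.08397696  0.56014536]
top 0.0365 216 49.945309244351286 [-0.71980115 -0.07342368]
top 0.0215 196 54.25693696980972 [0.29869735 1.0018206 ]
```

View pics/s7.png

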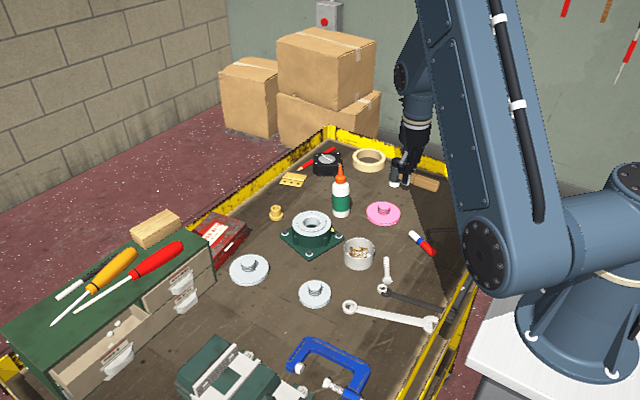

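```bash
python3 -m crank '[0,0,0,-2,0,0,0,0,-2,0]'; python3 -m crank '[0,0,0,-1.5,0,0,0,0,-1.5,0]'
```

```text
t: 24.18
tcp_pos: [0.4517, -0.2414, 0.0481]
tool_rot: [0.707, -0.001, -0.707, -0.0]
force: [-1.6, 0.2, 3.8]
finger_gap: 0.213
t: 24.42
tcp_pos: [0.4515, -0.2413, 0.0479]
tool_rot: [0.708, -0.001, -0.707, 0.0]
force: [-4.2, 1.0, 16.2]
finger_gap: 0.215
```

```bash
python3 -m crank '[0,0,0,2,0, 1,0,0,2,0,1,0,0,2,0,1,0,0,2,0,1,0,0,2,0, 1,0,0,50,0, 1,0,0,110,0,1,0,0,160,0]'; python3 - <<'E'
from h import *
s=snap('wrist','w8.png'); t=manip.sense(); print(t['tcp_pos'],t['q'],t['force'])
E
```

```text
t: 25.42
tcp_pos: [0.4514, -0.2411, 0.2076]
tool_rot: [0.707, -0.001, -0.707, -0.0]
force: [1.3, -1.2, 0.4]
finger_gap: 0.997
[ 0.45426603 -0.24313509  0.2135461 ] [-7.08579842e-01  4.36993458e-01  1.75882784e+00  3.26596474e-05
  9.33251989e-01  8.62847845e-01] [ 1.05240112 -0.25308718  3.1676169 ]
```

View pics/w8.png

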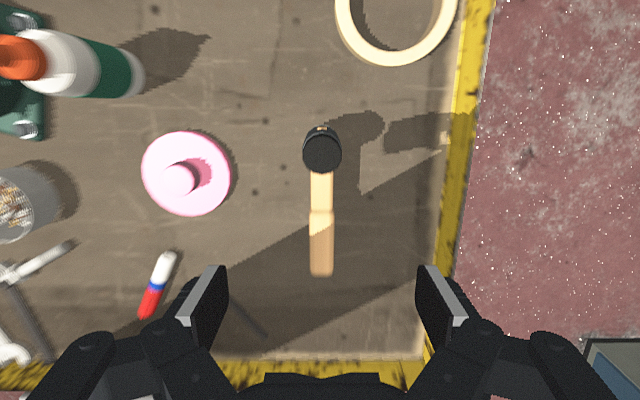

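```bash
python3 -m crank '[0.75,5,60,10,0, 0.75,12,118,20,0, 0.75,20,176,40,0, 0.75,28,234,50,0, 0.75,36,292,50,0, 0.75,44,350,50,0, 0.75,48,382,50,0,0.75,48,382,50,0,0.75,48,382,50,0]'; python3 - <<'E'
from h import *
s=snap('wrist','w9.png'); t=manip.sense(); print(t['tcp_pos'],s['origin'])
E
```

```text
t: 26.6
tcp_pos: [0.499, 0.1405, 0.2554]
tool_rot: [-0.707, 0.0, 0.707, 0.0]
force: [1.1, -0.3, 0.3]
finger_gap: 0.751
[0.49910992 0.14008718 0.2554946 ] [0.58498758 0.14073183 0.37344325]
```

View pics/w9.png

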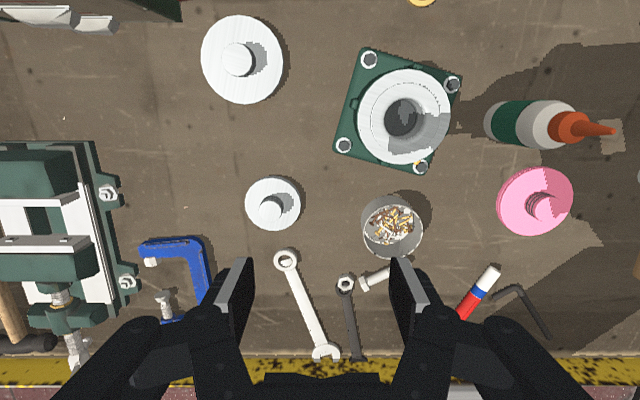

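```bash
cat > circ.py <<'E'
from h import *
from scipy.optimize import least_squares
def circ(s,c,z,R0,name,lo=110,tag=''):
    im=s['img'].astype(int); sat=im.max(-1)-im.min(-1); m=((sat<40)&(im.min(-1)>lo)).astype(np.uint8)
    # project center to pixel
    p=rot(s).T@(np.array([*c,z])-np.array(s['origin'])); u=s['fx']*p[0]/p[2]+s['cx']; v=s['fy']*p[1]/p[2]+s['cy']; rp=s['fx']*R0/p[2]
    # radial edge: outermost mask pixel along rays
    g=np.zeros_like(m); yy,xx=np.mgrid[0:400,0:640]; g[(np.hypot(xx-u,yy-v)<rp*1.35)]=1
    mm=m*g; mm=cv2.morphologyEx(mm,cv2.MORPH_CLOSE,np.ones((3,3),np.uint8))
    cs,_=cv2.findContours(mm,cv2.RETR_EXTERNAL,cv2.CHAIN_APPROX_NONE); k=max(cs,key=cv2.contourArea)[:,0]
    k=cv2.convexHull(k)[:,0] if False else k
    q=np.array([plane(s,a,b,z)[:2] for a,b in k])
    f=least_squares(lambda x:np.hypot(q[:,0]-x[0],q[:,1]-x[1])-x[2],[*c,R0],loss='soft_l1',f_scale=.001)
    f2=least_squares(lambda x:np.hypot(q[:,0]-x[0],q[:,1]-x[1])-R0,[*c],loss='soft_l1',f_scale=.001)
    print(tag,name,len(q),f.x.round(4),'fixedR',f2.x.round(4)); return f2.x
if __name__=='__main__':
    for n in('wrist','top','scene'):
        s=snap(n)
        circ(s,(.605,.2215),.0115,.042,'cover',tag=n)
        circ(s,(.605,.2215),.033,.015,'boss',lo=170,tag=n)
        circ(s,(.553,.061),.05,.0455,'face',tag=n)
        circ(s,(.45,.197),.0115,.033,'small',tag=n)
E
python3 circ.py; python3 -c "
from h import *
print(manip.sense()['tcp_pos'])
for n,b in (('wrist',[(368,59),(453,85),(343,145),(422,167)]),):
  s=snap(n); p=np.array([plane(s,u,v,.017) for u,v in b]); print(p.round(4),p.mean(0))
"
```

```text
wrist cover 244 [0.6095 0.2222 0.0416] fixedR [0.6095 0.2222]
wrist boss 127 [0.6044 0.2238 0.0177] fixedR [0.6045 0.2247]
wrist face 362 [0.5556 0.0618 0.0448] fixedR [0.5554 0.0613]
wrist small 158 [0.4548 0.1986 0.0328] fixedR [0.4548 0.1986]
top cover 117 [0.5949 0.2207 0.0485] fixedR [0.5897 0.2191]
[0.49933347 0.13975478 0.25568848]
[[0.6112 0.0933 0.017 ]
 [0.5864 0.0054 0.017 ]
 [0.5254 0.1167 0.017 ]
 [0.5008 0.0288 0.017 ]] [0.5559347  0.06103354 0.017     ]Traceback (most recent call last):
  File "circ.py", line 20, in <module>
    circ(s,(.605,.2215),.033,.015,'boss',lo=170,tag=n)
    ~~~~^^^^^^^^^^^^^^^^^^^^^^^^^^^^^^^^^^^^^^^^^^^^^^
  File "circ.py", line 10, in circ
    cs,_=cv2.findContours(mm,cv2.RETR_EXTERNAL,cv2.CHAIN_APPROX_NONE); k=max(cs,key=cv2.contourArea)[:,0]
                                                                         ~~~^^^^^^^^^^^^^^^^^^^^^^^^
ValueError: max() iterable argument is empty
```

```bash
python3 -m crank '[0.75,45,35,-20,0, 0.75,90,70,-40,0, 0.75,108,82,-95,0, 0.75,108,82,-150,0, 0.75,108,82,-190,0,0.75,108,82,-190,0]' 50; python3 - <<'E'
from h import *
s=snap('wrist','w10.png'); t=manip.sense(); print(t['tcp_pos'],t['force'],s['origin'])
P=cloud(s); q=P[(P[...,2]>.028)&(P[...,2]<.04)&(np.hypot(P[...,0]-.606,P[...,1]-.222)<.025)]; print('boss',len(q),cv2.minEnclosingCircle((q[:,:2]*1000).astype(np.float32)))
E
```

```text
t: 27.55
tcp_pos: [0.6048, 0.2214, 0.0622]
tool_rot: [-0.704, 0.002, 0.71, 0.0]
force: [-0.5, 0.1, 0.5]
finger_gap: 0.75
[0.60687216 0.22196114 0.06476006] [-0.35830527  0.28216013  0.19517219] [0.69169096 0.22163004 0.17955531]
boss 2602 ((609.849365234375, 221.72341918945312), 15.275592803955078)
```

View pics/w10.png

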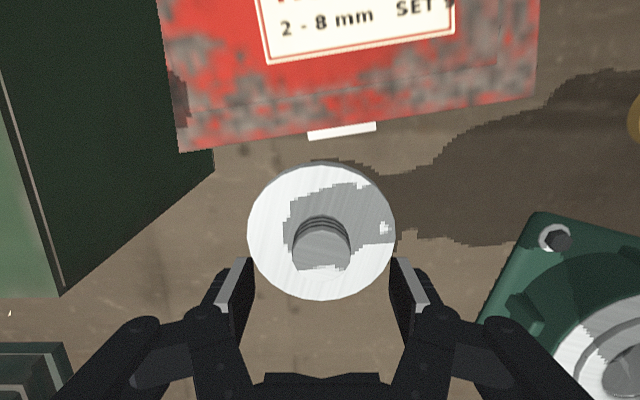

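```bash
python3 -m crank '[0.75,2,0,-12,0, 0.75,2,0,-25,0, 0.75,2,0,-25,0]';  python3 -m crank '[0,0,0,0,0,0,0,0,0,0,0,0,0,0,0,0,0,0,0,0]' 50; python3 -m crank '[0,0,0,30,0,0,0,0,60,0,0,0,0,90,0,0,0,0,90,0]'; python3 - <<'E'
from h import *
s=snap('wrist','w11.png'); snap('scene','s11.png');t=manip.sense(); print(t['tcp_pos'],t['force'],s['origin'])
E
```

```text
t: 27.98
tcp_pos: [0.6089, 0.2228, 0.0405]
tool_rot: [-0.707, 0.001, 0.708, 0.0]
force: [-0.5, -0.6, 0.3]
finger_gap: 0.749
t: 28.48
tcp_pos: [0.61, 0.2232, 0.0416]
tool_rot: [0.708, -0.0, -0.707, -0.001]
force: [-0.5, 0.9, 4.0]
finger_gap: 0.323
t: 28.98
tcp_pos: [0.6108, 0.2232, 0.1328]
tool_rot: [0.709, -0.0, -0.705, -0.001]
force: [-0.3, -0.2, -1.3]
finger_gap: 0.329
[0.60867219 0.22274802 0.12993601] [ 0.30501122  0.00330302 -1.43585114] [0.69613487 0.22324198 0.25129732]
```

View pics/w11.png

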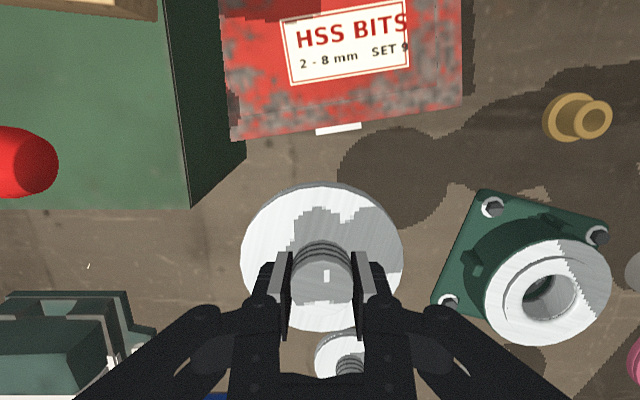

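View pics/s11.png

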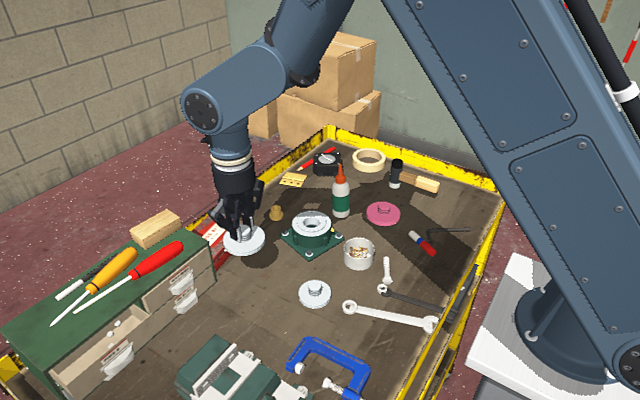

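```bash
python3 - <<'E'
from h import *
from circ import circ
s=snap('wrist'); t=manip.sense()['tcp_pos']; print(t,s['origin'])
P=cloud(s)
q=P[(P[...,2]>t[2]-.036)&(P[...,2]<t[2]-.024)&(np.hypot(P[...,0]-.606,P[...,1]-.222)<.05)]; print('disc z',np.median(q[:,2])-t[2],cv2.minEnclosingCircle((q[:,:2]*1000).astype(np.float32)))
circ(s,(t[0],t[1]),t[2]-.030,.042,'cover')
for (u,v,d) in ((322,184,'far edge'),(322,331,'near edge'),(240,258,'L'),(404,258,'R')): print(d,plane(s,u,v,t[2]-.030)-t)
circ(s,(.5555,.0612),.05,.0455,'face')
b=[(493,207),(598,237),(448,302)]
p=np.array([plane(s,u,v,.017) for u,v in b]);print(p,(p[1]+p[2])/2)
E
```

```text
[0.60822452 0.22267833 0.12922738] [0.69470453 0.22292767 0.24787038]
disc z -0.02913031934352464 ((608.3060302734375, 222.73617553710938), 42.28738021850586)
 cover 677 [0.6173 0.2233 0.0357] fixedR [0.6104 0.2233]
far edge [ 4.30913718e-02  4.63122532e-05 -3.00000000e-02]
near edge [-4.15230603e-02  9.92188276e-05 -3.00000000e-02]
L [ 0.00401218  0.04174136 -0.03      ]
R [ 0.00392144 -0.04159189 -0.03      ]
 face 381 [0.5561 0.0622 0.0445] fixedR [0.5565 0.0619]
[[0.6092967  0.094959   0.017     ]
 [0.58455033 0.00986918 0.017     ]
 [0.52530198 0.11811472 0.017     ]] [0.55492616 0.06399195 0.017     ]
```

```bash
python3 -m crank '[0,-18,-54,0,0, 0,-36,-108,0,0, 0,-53.5,-161,0,0, 0,-53.5,-161,-15,0, 0,-53.5,-161,-22,0,0,-53.5,-161,-22,0]'; python3 - <<'E'
from h import *
s=snap('wrist','w12.png'); sc=snap('scene','s12.png');t=manip.sense(); print(t['tcp_pos'],t['force'],s['origin'])
import cv2
a=cv2.imread('pics/s12.png')[180:270,260:370]; cv2.imwrite('pics/s12z.png',cv2.resize(a,None,fx=6.5,fy=6.5,interpolation=cv2.INTER_CUBIC))
E
```

```text
t: 29.88
tcp_pos: [0.5555, 0.0631, 0.1074]
tool_rot: [-0.706, -0.0, 0.708, 0.0]
force: [-0.3, -0.2, -1.1]
finger_gap: 0.331
[0.55614189 0.0631568  0.10842163] [-0.06540198  0.12990228 -0.59507529] [0.64161037 0.06331347 0.2252582 ]
```

View pics/w12.png

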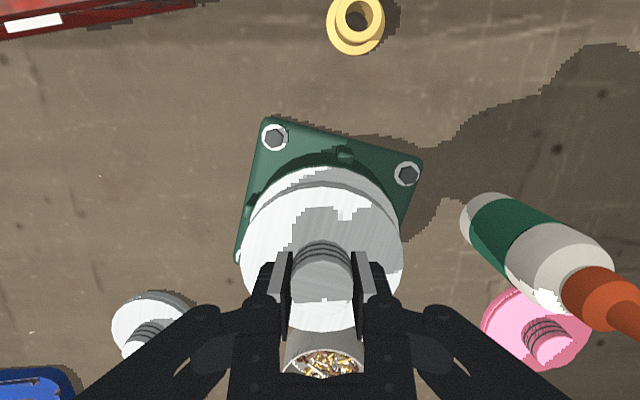

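View pics/s12z.png

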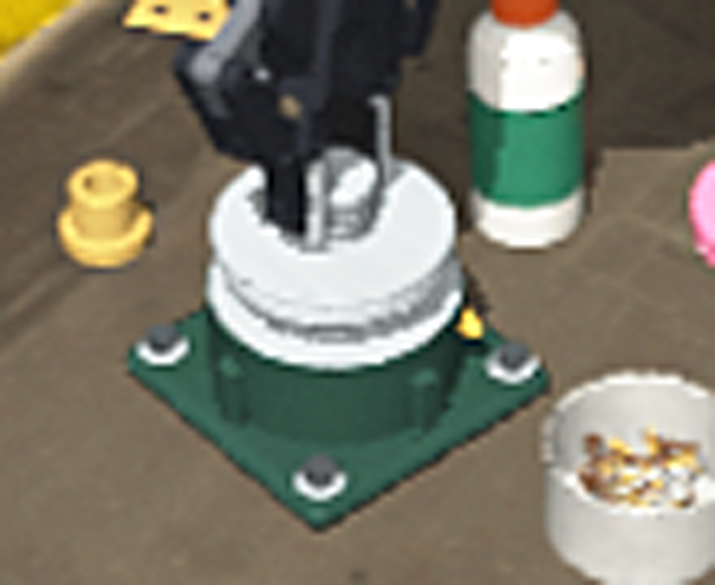

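```bash
python3 - <<'E'
from h import *
s=snap('wrist'); t=manip.sense()['tcp_pos'];print(t, s['origin'])
a,b=[plane(s,u,v,.017)[:2] for u,v in((274,136),(407,173))]
d=b-a; L=np.hypot(*d); print('L',L); n=np.array([d[1],-d[0]])/L
for h in (L/2,.0445): print((a+b)/2+n*h if n[0]<0 else (a+b)/2-n*h)
z=t[2]-.030
for (u,v,dn) in ((320,181,'far'),(240,255,'L'),(404,255,'R')): print(dn,plane(s,u,v,z))
# hub right/left edges at z=.05, visible near? 
E
python3 - <<'E'
import cv2
a=cv2.imread('pics/w12.png')[100:340,220:430]; cv2.imwrite('pics/w12z.png',cv2.resize(a,None,fx=2.5,fy=2.5,interpolation=cv2.INTER_CUBIC))
E
```

```text
[0.55624249 0.06307676 0.10869153] [0.64202838 0.06345879 0.2264698 ]
L 0.08910858941004261
[0.55774761 0.06247611]
[0.55779992 0.06246154]
far [0.60055531 0.06417513 0.07869153]
L [0.56190408 0.10445905 0.07869153]
R [0.56199751 0.0219466  0.07869153]
```

View pics/w12z.png

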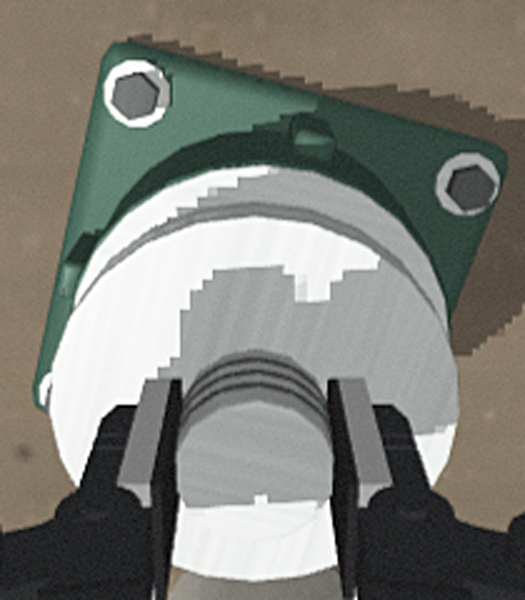

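```bash
python3 - <<'E'
from h import *
from scipy.optimize import least_squares
s=snap('wrist'); t=manip.sense()['tcp_pos'];im=s['img'].astype(int)
sat=im.max(-1)-im.min(-1); m=((sat<30)&(im.min(-1)>90))
# face arc : first mask pixel going down each column, columns 262..385
pts=[];cov=[]
for u in range(262,388,3):
    vs=np.nonzero(m[150:260,u])[0]
    if len(vs): pts.append((u,150+vs[0]-.5))
q=np.array([plane(s,u,v,.05)[:2] for u,v in pts])
f=least_squares(lambda x:np.hypot(q[:,0]-x[0],q[:,1]-x[1])-.0455,[.555,.061],loss='soft_l1',f_scale=.001); print('face',f.x,np.abs(f.fun).mean(),len(q))
f=least_squares(lambda x:np.hypot(q[:,0]-x[0],q[:,1]-x[1])-x[2],[.555,.061,.045],loss='soft_l1',f_scale=.001); print('face free',f.x)
# cover arc from disc depth cloud
P=cloud(s); k=P[(abs(P[...,2]-(t[2]-.0295))<.006)&(np.hypot(P[...,0]-t[0],P[...,1]-t[1])<.05)]
print('coverz',np.median(k[:,2])-t[2],cv2.minEnclosingCircle((k[:,:2]*1000).astype(np.float32)),t)
w=[]
for u,v in((322,186),(257,213),(290,194),(345,190),(380,208)):
    w.append(plane(s,u,v,t[2]-.0295)[:2])
w=np.array(w); f=least_squares(lambda x:np.hypot(w[:,0]-x[0],w[:,1]-x[1])-.042,[.555,.061]); print('cover',f.x,f.fun)
E
```

```text
face [0.55607588 0.06481264] 0.0032261994587659527 42
face free [0.50447502 0.08452913 0.09961485]
coverz -0.029957341543359023 ((556.1323852539062, 63.893253326416016), 42.40336990356445) [0.55631281 0.06293661 0.10892404]
cover [0.55596381 0.0632995 ] [ 4.32649829e-04  3.85318468e-04 -7.24890399e-04 -6.06673157e-05
  5.23475981e-05]
```

```bash
python3 - <<'E'
from h import *
from scipy.optimize import least_squares
s=snap('wrist'); t=manip.sense()['tcp_pos']
q=np.array([plane(s,220+u/2.5,100+v/2.5,.05)[:2] for u,v in((80,300),(110,258),(140,227),(190,188),(262,167),(330,178),(390,215),(430,268))])
f=least_squares(lambda x:np.hypot(q[:,0]-x[0],q[:,1]-x[1])-.0455,[.555,.061],loss='soft_l1',f_scale=.001); print('face',f.x,f.fun.round(4))
w=np.array([plane(s,220+u/2.5,100+v/2.5,t[2]-.0295)[:2] for u,v in((70,330),(105,280),(150,240),(200,220),(255,216),(310,222),(370,250),(420,300),(445,345))])
f=least_squares(lambda x:np.hypot(w[:,0]-x[0],w[:,1]-x[1])-.042,[.555,.061],loss='soft_l1',f_scale=.001); print('cover',f.x,f.fun.round(4))
E
```

```text
face [0.5536923  0.06008345] [ 0.0006 -0.0013 -0.0016  0.0001  0.0015  0.001  -0.0003 -0.0016]
cover [0.5558854  0.06344307] [-0.0015 -0.0011  0.0003  0.0007  0.0003  0.0005  0.     -0.0008 -0.0009]
```

```bash
python3 -m crank '[0,-0.3,-1.3,-5,0, 0,-0.3,-1.3,-10,0,0,-0.3,-1.3,-10,0]';python3 -m crank '[0,0,0,-2,0,0,0,0,-2,0]';python3 -m crank '[0,0,0,-2,0,0,0,0,-2,0]'
```

```text
t: 30.5
tcp_pos: [0.5552, 0.0606, 0.0983]
tool_rot: [-0.707, 0.0, 0.708, 0.001]
force: [-0.1, 0.1, -1.3]
finger_gap: 0.326
t: 30.75
tcp_pos: [0.5556, 0.0606, 0.0967]
tool_rot: [-0.707, 0.0, 0.707, 0.0]
force: [-0.0, -0.0, -1.3]
finger_gap: 0.33
t: 31.0
tcp_pos: [0.5555, 0.0606, 0.0947]
tool_rot: [-0.707, 0.0, 0.707, 0.0]
force: [0.2, 0.8, -0.1]
finger_gap: 0.327
```

```bash
python3 -m crank '[0,0,0,-1.5,0,0,0,0,-1.5,0]'; python3 - <<'E'
from h import *
snap('scene','s13.png')
a=cv2.imread('pics/s13.png')[180:270,260:370]; cv2.imwrite('pics/s13z.png',cv2.resize(a,None,fx=6.5,fy=6.5,interpolation=cv2.INTER_CUBIC))
E
```

```text
t: 31.25
tcp_pos: [0.5555, 0.0606, 0.0932]
tool_rot: [-0.707, 0.0, 0.707, 0.0]
force: [0.1, -0.2, -1.1]
finger_gap: 0.327
```

View pics/s13z.png

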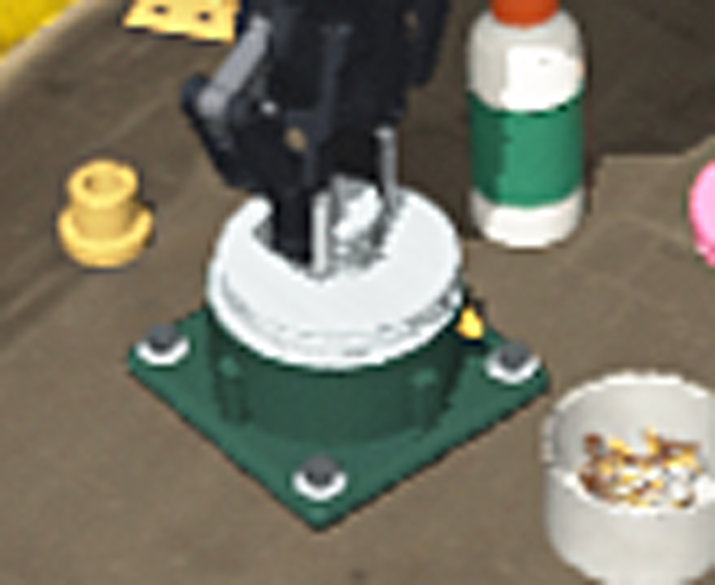

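```bash
python3 -m crank '[0,0,0,-1.5,0,0,0,0,-1.5,0]';python3 -m crank '[0,0,0,-1,0,0,0,0,-1,0]'
```

```text
t: 31.55
tcp_pos: [0.5557, 0.0606, 0.0918]
tool_rot: [0.707, -0.0, -0.707, -0.0]
force: [-0.7, 0.4, -1.2]
finger_gap: 0.323
t: 31.8
tcp_pos: [0.5558, 0.0606, 0.0916]
tool_rot: [0.707, -0.0, -0.707, -0.0]
force: [-1.1, 0.7, 5.1]
finger_gap: 0.329
```

```bash
python3 -m crank '[0,0,0,1,0,0.7,0,0,1,0,0.7,0,0,1,0,0.7,0,0,1,0,0.7,0,0,30,0,0.7,0,0,80,0,0.7,0,0,120,0,0.7,-60,0,150,0,0.7,-100,0,150,0,0.7,-100,0,150,0]'; python3 - <<'E'
from h import *
snap('scene','s14.png'); snap('top','t14.png'); s=snap('wrist','w14.png')
a=cv2.imread('pics/s14.png')[180:270,260:370]; cv2.imwrite('pics/s14z.png',cv2.resize(a,None,fx=6.5,fy=6.5,interpolation=cv2.INTER_CUBIC))
for n in('wrist','scene','top'):
    P=cloud(snap(n)).reshape(-1,3)
    r=np.hypot(P[:,0]-.5545,P[:,1]-.0605); q=P[(r>.02)&(r<.038)&(P[:,2]>.05)&(P[:,2]<.075)]
    A=np.c_[q[:,0]-.5545,q[:,1]-.0605,np.ones(len(q))];w=np.ones(len(q),bool)
    for _ in range(5):
        k=np.linalg.lstsq(A[w],q[w,2],rcond=None)[0];w=abs(q[:,2]-A@k)<.004
    print(n,w.sum(),'disc top mm (61.5 expected)',k[2]*1000,np.degrees(k[:2]))
E
```

```text
t: 33.05
tcp_pos: [0.4515, 0.0612, 0.241]
tool_rot: [-0.706, 0.0, 0.708, 0.0]
force: [0.4, 0.3, -0.2]
finger_gap: 0.701
wrist 4938 disc top mm (61.5 expected) 62.00607511661733 [-0.04864082  0.03125099]
scene 339 disc top mm (61.5 expected) 59.97735597524392 [ 0.25422717 -0.14863216]
top 224 disc top mm (61.5 expected) 61.32821829197211 [-0.46620356  0.96508428]
```

View pics/s14z.png

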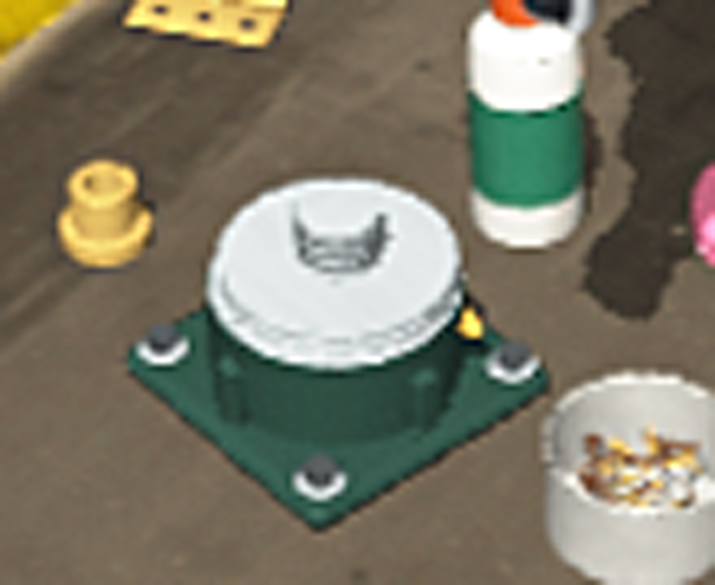

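View pics/w14.png

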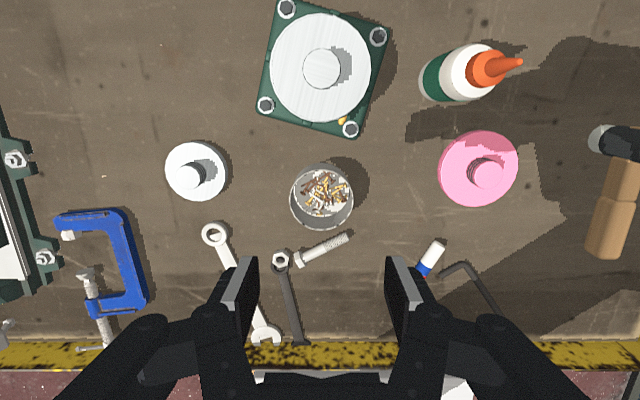

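View pics/s14.png

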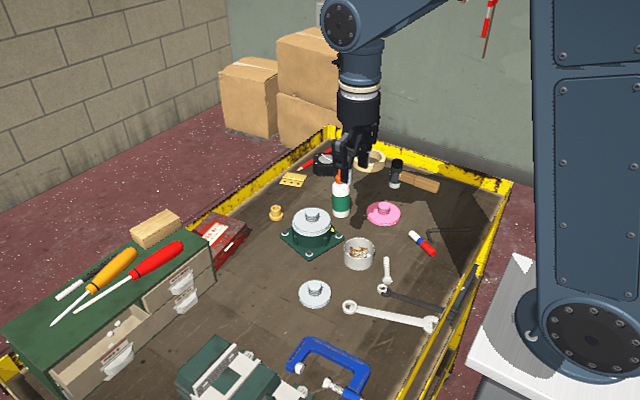

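The cover lies flat on the hub: the wrist view puts the disc top at 62.0 mm (61.5 expected) with under 0.1° of slope. The mallet stands clear at right, and the bottle, tin, bush and small cover look undisturbed.

```bash
python3 -c "
from h import *
print(manip.sense()['t'],workorder.sign_off())"
```

```text
the job is handed in; nothing more can be done
33.35 None
```

I tapped the cup home with the mallet, stood the mallet on the trolley, put the larger cover over the cup, and handed the job in at 33.4 s.

**Cup:** I worked from side to side round the flange, and the most lean I measured was about 5°. At the end all four sides stopped dead at the same height, within 0.2 mm (the last readings), under about 30 N.
- **Disagreement:** the depth cameras still showed 0.3–1° of apparent lean in some frames. They also put the flange 4.2 mm above the housing face rather than 5 mm. I took both as camera noise or bias, because the contact heights agreed.

**Mallet:** it stands upright on its face on the right of the trolley, about 0.3 m from the housing.

**Cover:** it went over the flange with no side force and came to rest at the expected height.
- **Wrist view:** the disc is at 62.0 mm (61.5 expected) with under 0.1° of slope.
- **Other views:** the scene camera gave 60.0 mm and 0.3°, and the top camera 61.3 mm and up to about 1°, which I put down to noise.
- **Position:** the estimates of the housing centre differed by 2–4 mm between views before placing. Contact with the face at the right height settled it.

**Other items:** the small cover, glue bottle, tin and brass bush looked undisturbed in the final pictures. I did not re-measure their positions.

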